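Unlock the push-and-turn cap of the pump oil bottle

ROBOT

A 7-joint arm with a two-finger parallel gripper is mounted at the origin on the work surface. World frame = base frame: x ahead of the robot, y to its left, z up, the work surface at z = 0. Lengths are in m, angles in rad, forces in N, time in s.
With the tool pointing down it reaches from about 0.425 to 0.925 m from the base axis. Payload 6.8 kg.
Tool frame: the origin (TCP) lies midway between the tips of the shut fingers; the grasp point (between the pads) lies 19 mm behind it; z points along the fingers, y is the line along which they close (so a half turn about z gives the same grasp; the last joint's range is limited). The gripper opens to 85 mm and grips with 20 to 120 N. Pads are 22 mm wide; open, the fingers measure 114 mm over their backs; the gripper's body (76 mm by 85 mm) begins 54 mm behind the grasp point. The pads swing forward as they close: fully open they stand 13 mm farther back than shut.
Start: joints at [1.236, 0.477, 0.022, 1.555, -0.011, 1.109, -0.083], TCP at [0.152, -0.658, 0.231] pointing down, gripper open.
Joint ranges: [-2.96, 2.96], [-0.34, 2.1], [-1.41, 1.46], [0.24, 2.44], [-1.37, 4.51], [0.17, 1.92], [-2.96, 2.96]. Speed limits (rad/s): [2.39, 2.39, 3.14, 3.14, 3.14, 3.14, 3.14].

INTERFACE

Orientations are given as a unit quaternion [w, x, y, z].
In Python, from station import bot, eyes, ticket gives the robot as it stands.
- The arm moves only by the shell command python3 -m crank 'ROWS' [FORCE]. ROWS is text: rows parted by semicolons, each of 7 numbers parted by spaces: the shift along the tool's x, y, z in units of 0.5 m (1.0 is 0.5 m), then the turn, a rotation vector about the tool's x, y, z in units of 180 degrees (1.0 is 180 degrees), then the closure, from 0 (fully open) to 1 (shut). A call has 1 to 20 rows; each row is the pose to reach, as a shift and turn from the pose commanded when the call began, along the tool's axes at that moment, turning the shorter way round; what a row does not reach only later rows make up. A row lasts 1/10 s, in which the tool goes at most 50 mm and 8.59 degrees, less where a joint would pass 70% of its speed; a pose out of reach is approached as far as the arm can. A call with a number of a shift or a turn outside -1 to 1 is refused whole. A call with a gripper value outside its range is refused whole. The fingers move at their own pace and stop on an object; FORCE is the grip in N (left out, the last holds). Time passes only in rows, so rows that repeat a pose let the fingers close. It gives the time, the measured TCP pose, the force, the opening and the grip force at its end, in the units of the state.
- bot.get_obs(): the state, without advancing time (a new reading comes with each control period).
- eyes.read_camera(name): name is "scene" or "top" or "wrist"; returns a dict with "image" (384x512x3 uint8, red, green, blue), "K" (3x3 intrinsics, pixels), "R" (3x3) and "t" (3): a world point X has camera coordinates R X + t. Camera axes: x right, y down, z forward; pixel columns grow to the right and rows downward; lengths in m; the calibration is good to about 2 mm. A picture is of the moment at which its call begins. There is no depth.
- ticket.hand_in(): hands the job in; it is judged then, once.
The state is a dict: "t": time; "q": joint angles; "joint_vel": joint speeds; "joint_torque": joint torques, N m; "eef_pos": TCP position; "tool_rot": TCP orientation; "contact_force": force on the tool from outside, world axes, zero at the start; "torque": the same for the moment, N m; "gripper_width": opening from 0.0 (shut) to 1.0 (fully open); "grasp_force": force on a finger pad.
Only numpy, scipy, OpenCV 4.12 (cv2) and the standard library are available. Lean on these libraries where they do the work, as an engineer would, in place of code of your own. Each camera call takes 0.05 s, during which the arm holds its last target. There are 200 camera calls.

TASK

The vacuum pump is due for an oil top-up: unlock the child-resistant cap of the squat amber bottle that stands in the black bench holder (the one with the wide ribbed cap). Push the cap down against its spring and, keeping it down, turn it counterclockwise by about 60 degrees past its ratchet, then let go so that it springs up, unlocked. Leave the tall bottle and the smooth-capped jar standing where they are.

Things in the scene. Friction and masses are not known exactly. Their poses are not given: they have to be found in the camera images.
- cap_mid (a point): Centre, half-way up, of the white ribbed push-and-turn cap (50 mm wide, 32 high, two raised arrows on top; z up), 130 mm above the bench while locked. Its squat amber bottle (88 mm wide) is fixed upright in a black holder. Neck below the cap 42 mm wide; shoulder slopes from 92 mm height at the neck to 78 at the side. Springs up 6 mm when unlocked. No handles: grip its sides at any yaw.
- cap (a joint): Turn of the cap, rad, + = counterclockwise from above; starts at 0 to 0.08. Unpressed, a ratchet blocks it at about 0.13. The cap pushes down 10 mm at most on a spring (8 N at first, 13 N at 7 mm); 4 mm or more down (7 is safe) it turns past the teeth, clear from 0.75 to a stop at 1.40. Let go there, it springs up and stays unlocked; let go earlier, it stays caught.
- tall_mid (a point): Centre, half-way up, of a bystander that must stay: a tall slim amber glass bottle, 68 mm in diameter, 188 mm high, with a narrow smooth white cap (32 mm in diameter), standing loose on the bench.
- plain_mid (a point): Centre, half-way up, of a bystander that must stay: a squat amber glass jar, 88 mm in diameter, 114 mm high, with a smooth domed white cap (54 mm in diameter) without ribs, standing loose on the bench.

How it is judged:
On the way:
1. the ribbed cap is pressed down by at least 3 mm (height (world z) of cap_mid below 0.127 m), for 0.1 s.
At the end, for the whole second after the job is handed in: The ribbed cap is turned at least 0.70 rad (40 degrees) counterclockwise, past its ratchet, and has sprung up at least 3.5 mm above its locked height; the tall bottle and the smooth-capped jar are within 30 mm of where they stood (value of joint cap above 0.7 rad and height (world z) of cap_mid above 0.1335 m and distance of each of tall_mid, plain_mid from where it was at the start of the episode below 0.03 m); the robot touches nothing.
It fails at once if the tall bottle is shifted by more than 30 mm or tipped over (distance of tall_mid from where it was at the start of the episode above 0.03 m or angle between tall_mid's own z axis and vertical above 0.5 rad).
It fails at once if the smooth-capped jar is shifted by more than 30 mm or tipped over (distance of plain_mid from where it was at the start of the episode above 0.03 m or angle between plain_mid's own z axis and vertical above 0.5 rad).
It also fails if it takes over 32 s, if anything falls off the work surface, if the arm or the gripper's body presses on something with over 40 N, if the wrist force passes 120 N, or if a joint passes its speed limit or range.

## Working session

There is one attempt and no reset: what is moved stays moved. The work goes in short steps, Python scripts to look and compute and a shell command to move; the robot and the scene stay as the last step left them, time stands still between calls to the robot, and variables do not carry over. Pictures are saved under pics/ and viewed, at most 10 in all, crops included, and the job is handed in when it is done.

```bash
mkdir -p pics; python3 - <<'E'
from station import bot,eyes,ticket
import cv2,numpy as np
o=bot.get_obs();print(o['t'],o['q'],o['eef_pos'],o['tool_rot'],o['gripper_width'])
ims=[]
for n in("scene","top"):
    c=eyes.read_camera(n);print(n,c['K'].tolist(),np.round(c['R'],4).tolist(),c['t'])
    cv2.imwrite(f'pics/{n}0.png',c['image'][:,:,::-1])
E
```

```text
0.0 [ 1.23586976  0.47773969  0.02232324  1.55644475 -0.01149388  1.10928798
 -0.08308953] [ 0.15166207 -0.65714363  0.23036873] [-8.60900273e-04  9.93572420e-01  1.13194871e-01 -1.61497779e-04] 1.002458446465398
scene [[443.98176346884674, 0.0, 254.8150398858566], [0.0, 443.98176346884674, 188.56090488859087], [0.0, 0.0, 1.0]] [[0.8179, 0.5752, -0.0119], [0.4212, -0.6128, -0.6686], [-0.3919, 0.5418, -0.7435]] [-0.46112451 -0.156089    1.2678198 ]
top [[472.54477191208844, 0.0, 253.66257636103177], [0.0, 472.54477191208844, 192.01512064523908], [0.0, 0.0, 1.0]] [[-0.0296, -0.9994, 0.019], [-0.998, 0.0285, -0.057], [0.0564, -0.0206, -0.9982]] [0.01793421 0.55654374 0.92386483]
```

View pics/scene0.png

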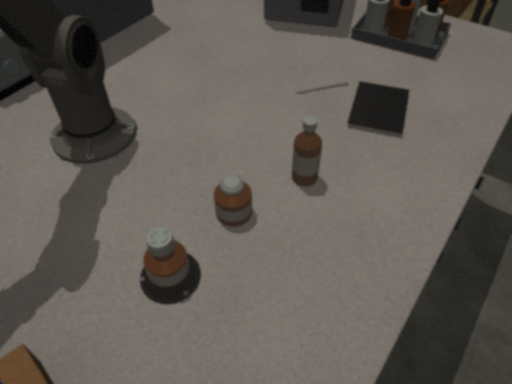

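View pics/top0.png

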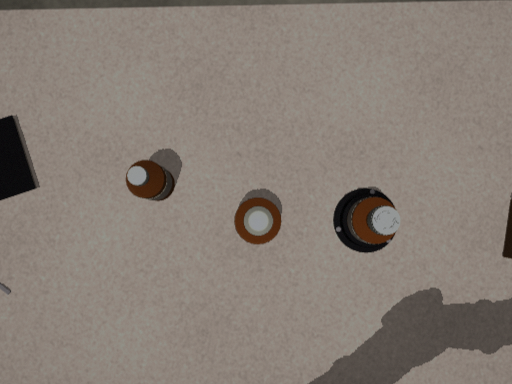

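The scene view shows the ribbed cap near (159,238), the smooth jar at (233,190) and the tall bottle at (307,150). In the top view the ribbed cap is at (386,220), the smooth cap at (258,221) and the tall bottle's cap at (137,176).

```bash
cat > h.py <<'E'
import numpy as np,cv2
from station import bot,eyes
from scipy.spatial.transform import Rotation as Rn
def ray(c,u,v,z):
    d=c['R'].T@np.linalg.inv(c['K'])@[u,v,1]; o=-c['R'].T@c['t']
    return o+d*(z-o[2])/d[2]
def rot():
    w=bot.get_obs()['tool_rot']; return Rn.from_quat([w[1],w[2],w[3],w[0]])
def white(c,box,smax=45,vmin=110):
    h=cv2.cvtColor(c['image'],cv2.COLOR_RGB2HSV); m=((h[...,1]<smax)&(h[...,2]>vmin)).astype(np.uint8)
    k=np.zeros_like(m);x0,y0,x1,y1=box;k[y0:y1,x0:x1]=m[y0:y1,x0:x1]
    f,_=cv2.findContours(k,cv2.RETR_EXTERNAL,cv2.CHAIN_APPROX_NONE)
    f=max(f,key=cv2.contourArea); return cv2.minEnclosingCircle(f),cv2.contourArea(f)
E
python3 - <<'E'
from h import *
c=eyes.read_camera('top')
for b,z in(((366,200,405,240),.146),((242,205,275,238),.11),((125,165,150,188),.188)):
    r,a=white(c,b,smax=40,vmin=130);print(r,a,ray(c,*r[0],z))
s=eyes.read_camera('scene')
print(c['image'][220,386],s['image'][238,159],s['image'][236,165])
print(ray(s,159,236,.146),ray(c,386,220,.146))
R=rot();print(R.as_matrix().round(3))
E
```

```text
((394.30645751953125, 219.5), 21.776573181152344) 854.5 [ 0.49534409 -0.23548558  0.146     ]
((258.0, 221.0), 10.440406799316406) 313.0 [ 0.49955013 -0.00251821  0.11      ]
((136.25, 175.0), 9.250100135803223) 236.0 [0.58009298 0.19449078 0.188     ]
[147 150 150] [126 128 119] [124 126 117]
[ 0.49729537 -0.21958417  0.146     ] [ 0.49491378 -0.22111926  0.146     ]
[[ 0.974  0.225 -0.   ]
 [ 0.225 -0.974  0.001]
 [-0.    -0.001 -1.   ]]
```

```bash
python3 -m crank '0.867 -0.696 -0.06 0 0 0 0;0.867 -0.696 -0.06 0 0 0 0;0.867 -0.696 -0.06 0 0 0 0;0.867 -0.696 -0.06 0 0 0 0;0.867 -0.696 -0.06 0 0 0 0;0.867 -0.696 -0.06 0 0 0 0;0.867 -0.696 -0.06 0 0 0 0;0.867 -0.696 -0.06 0 0 0 0;0.867 -0.696 -0.06 0 0 0 0;0.867 -0.696 -0.06 0 0 0 0;0.867 -0.696 -0.06 0 0 0 0;0.867 -0.696 -0.06 0 0 0 0;0.867 -0.696 -0.06 0 0 0 0;0.867 -0.696 -0.06 0 0 0 0;0.867 -0.696 -0.06 0 0 0 0;0.867 -0.696 -0.06 0 0 0 0' 40
python3 - <<'E'
from h import *
o=bot.get_obs();print(o['t'],o['q'].round(3),o['eef_pos'],o['contact_force']);print(rot().as_matrix().round(3))
c=eyes.read_camera('wrist');cv2.imwrite('pics/w1.png',c['image'][:,:,::-1])
np.savez('w1.npz',**c)
E
```

```text
t: 1.8
eef_pos: [0.495, -0.2228, 0.2612]
tool_rot: [0.0, 0.994, 0.112, -0.0]
contact_force: [0.0, -0.4, -0.8]
gripper_width: 0.998
grasp_force: 0.0
1.8 [ 0.517  0.245 -0.249  1.824  0.068  1.081 -1.103] [ 0.4949638  -0.22278385  0.26120346] [ 0.01280072 -0.35054746 -0.80324038]
[[ 0.975  0.222 -0.   ]
 [ 0.222 -0.975 -0.   ]
 [-0.001  0.    -1.   ]]
```

View pics/w1.png

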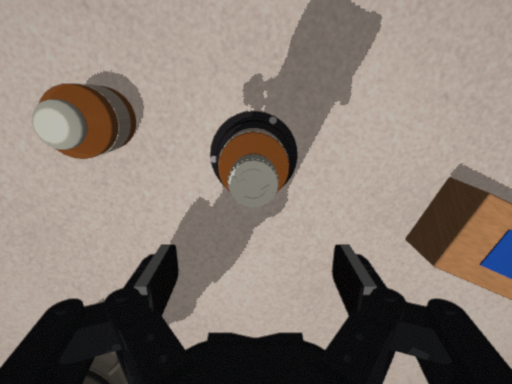

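The wrist view shows the ribbed cap between the fingers, its top disc centred near (254,184). The smooth jar is at (60,122), well clear, and a wooden box is at the right.

```bash
python3 - <<'E'
from h import *
c=np.load('w1.npz')
print(ray(c,254,184,.146),ray(c,229,184,.146),ray(c,279,184,.146))
p=(ray(c,254,184,.146)+np.array([.4955,-.2205,.146]))/2
o=bot.get_obs();d=ray(c,254,184,.146)-o['eef_pos'];print(rot().inv().apply(d)/.5)
E
```

```text
[ 0.49673176 -0.22132638  0.146     ] [ 0.49123995 -0.19721233  0.146     ] [ 0.50222415 -0.24544301  0.146     ]
[ 0.00367986 -0.00160695  0.23048822]
```

```bash
python3 -m crank '0.004 -0.002 0.08 0 0 0 0;0.004 -0.002 0.16 0 0 0 0;0.004 -0.002 0.22 0 0 0 0;0.004 -0.002 0.26 0 0 0 0;0.004 -0.002 0.29 0 0 0 0;0.004 -0.002 0.298 0 0 0 0;0.004 -0.002 0.298 0 0 0 0;0.004 -0.002 0.298 0 0 0 1;0.004 -0.002 0.298 0 0 0 1;0.004 -0.002 0.298 0 0 0 1;0.004 -0.002 0.298 0 0 0 1;0.004 -0.002 0.298 0 0 0 1;0.004 -0.002 0.298 0 0 0 1;0.004 -0.002 0.298 0 0 0 1;0.004 -0.002 0.298 0 0 0 1;0.004 -0.002 0.298 0 0 0 1' 80
```

```text
t: 3.45
eef_pos: [0.4982, -0.22, 0.1136]
tool_rot: [0.0, 0.994, 0.113, 0.001]
contact_force: [-1.4, 1.3, 6.6]
gripper_width: 0.564
grasp_force: 81.1
```

```bash
python3 -m crank '0 0 0.005 0 0 0 1;0 0 0.010 0 0 0 1;0 0 0.015 0 0 0 1;0 0 0.016 0 0 0 1;0 0 0.016 0 0 0 1;0 0 0.016 0 0 0 1'
```

```text
t: 4.05
eef_pos: [0.4983, -0.22, 0.1062]
tool_rot: [0.001, 0.994, 0.113, 0.001]
contact_force: [-3.6, 1.6, 12.7]
gripper_width: 0.568
grasp_force: 81.5
```

```bash
python3 -m crank '0 0 0 0 0 -0.03 1;0 0 0 0 0 -0.06 1;0 0 0 0 0 -0.09 1;0 0 0 0 0 -0.12 1;0 0 0 0 0 -0.15 1;0 0 0 0 0 -0.18 1;0 0 0 0 0 -0.21 1;0 0 0 0 0 -0.24 1;0 0 0 0 0 -0.27 1;0 0 0 0 0 -0.30 1;0 0 0 0 0 -0.33 1;0 0 0 0 0 -0.36 1;0 0 0 0 0 -0.36 1;0 0 0 0 0 -0.36 1'
python3 - <<'E'
from h import *
o=bot.get_obs();print(o['torque'],o['q'].round(3));print(rot().as_matrix().round(3))
E
```

```text
t: 5.45
eef_pos: [0.4966, -0.2184, 0.1055]
tool_rot: [-0.001, 0.778, 0.628, -0.001]
contact_force: [-7.5, 5.0, 13.7]
gripper_width: 0.567
grasp_force: 82.1
[ 1.04782791  1.48341879 -0.00901427] [ 0.695  0.468 -0.498  1.954  0.306  0.796 -0.186]
[[ 0.211  0.978 -0.002]
 [ 0.978 -0.211  0.001]
 [ 0.    -0.002 -1.   ]]
```

```bash
python3 -m crank '0 0 0 0 0 0 0;0 0 0 0 0 0 0;0 0 0 0 0 0 0;0 0 0 0 0 0 0;0 0 0 0 0 0 0;0 0 0 0 0 0 0;0 0 0 0 0 0 0;0 0 -0.03 0 0 0 0;0 0 -0.08 0 0 0 0;0 0 -0.16 0 0 0 0;0 0 -0.24 0 0 0 0;0 0 -0.3 0 0 0 0;0 0 -0.3 0 0 0 0;0 0 -0.3 0 0 0 0'
python3 - <<'E'
from h import *
c=eyes.read_camera('wrist');cv2.imwrite('pics/w2.png',c['image'][:,:,::-1])
s=eyes.read_camera('scene');im=s['image'][:,:,::-1]
a=cv2.imread('pics/scene0.png')
cv2.imwrite('pics/cmp.png',np.hstack([cv2.resize(i[205:305,110:210],(400,400),interpolation=2) for i in(a,im)]))
E
```

```text
t: 6.85
eef_pos: [0.498, -0.2198, 0.2557]
tool_rot: [0.001, 0.778, 0.628, 0.0]
contact_force: [-1.4, 0.6, -1.1]
gripper_width: 1.004
grasp_force: 0.0
```

View pics/w2.png

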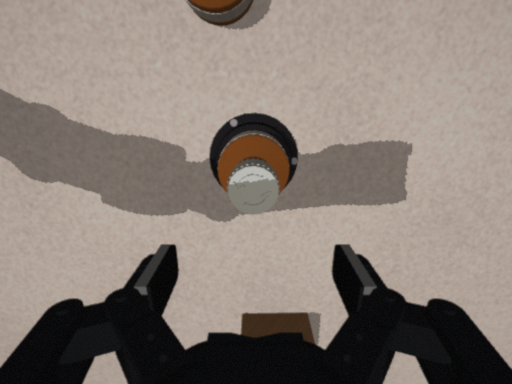

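View pics/cmp.png

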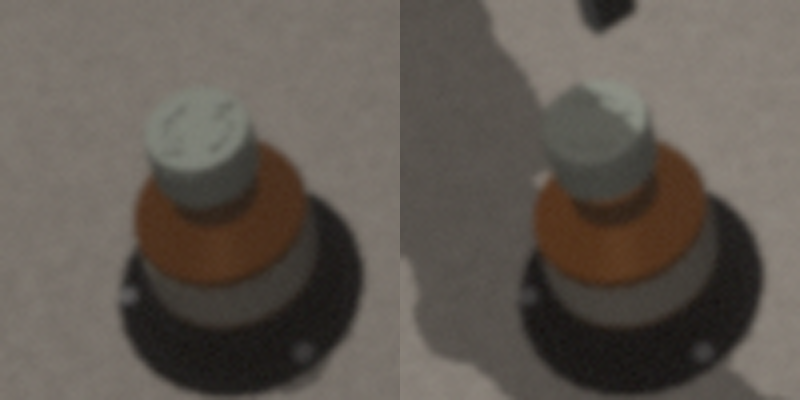

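The wrist view shows the cap free between the open fingers, around (254,188), with the arrows at the same angle to the tool as before, so it turned with the gripper. In the before/after pair the cap top is about 6-7 zoomed pixels higher, which matches a 6 mm rise, with more neck visible.

```bash
python3 -c "
from station import ticket
print(ticket.hand_in())"
```

```text
the job is handed in; nothing more can be done
None
```

The ribbed cap was pressed down about 7 mm, turned about 65° counterclockwise and released; it looks sprung up and unlocked in the last pictures, the tall bottle and smooth-capped jar were never touched, and the job is handed in (no verdict came back).

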